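Bolt down the chestpiece leak-test pot crosswise

TASK

Close the leak-test pot for the returned chestpieces: tighten its four lever knobs clockwise and crosswise (in each round the second knob is the one opposite the first), in a first round by about a sixth of a turn each, then in a second round each just until you feel it bite and about twelve degrees more, never pushing a lever with more than 20 N. Last, press the vent plunger in the middle of the lid fully down, and leave the other things on the desk alone.

Things in the scene. Friction and masses are not known exactly. Their poses are not given: they have to be found in the camera images.
- lid (a point): centre of the top face of the leak-test pot's round steel lid (160 mm across, top 70 mm above the desk, level; the pot is fixed to the desk). On it stand four identical lever knobs on a circle of 60 mm radius, 90 degrees apart, 1 to 4 counter-clockwise from above: 1 is opposite 3, 2 is opposite 4.
- hub1 (a point): Lever knob 1. Point on its upright turning axis, 23 mm above the lid, at the height of its lever's centre line; x points along the lever. The hub is 24 mm across, its top 32 mm above the lid (the stud's end 38 mm). All four: turning clockwise (from above) tightens; it takes 0.06 N m up to the bite, past it 0.24 N m plus 0.4 N m per rad, and stays where left.
- arm1 (a point): point on the centre line of knob 1's lever, 40 mm from the knob's axis. The lever is a level round bar, 12 mm thick, out to 58 mm from the axis, its underside 17 mm above the lid, free on both sides: push it sideways with the shut fingertips (a grip on it counts as force too).
- hub2 (a point): Lever knob 2, like knob 1. Point on its upright turning axis, 23 mm above the lid, at the height of its lever's centre line; x points along the lever. The hub is 24 mm across, its top 32 mm above the lid (the stud's end 38 mm). On all four the bite lies 80 to 120 degrees clockwise of the lever's start, differs from knob to knob and cannot be seen.
- arm2 (a point): point on the centre line of knob 2's lever, 40 mm from the knob's axis. The lever is a level round bar, 12 mm thick, out to 58 mm from the axis, its underside 17 mm above the lid, free on both sides: push it sideways with the shut fingertips (a grip on it counts as force too).
- hub3 (a point): Lever knob 3, like knob 1. Point on its upright turning axis, 23 mm above the lid, at the height of its lever's centre line; x points along the lever. The hub is 24 mm across, its top 32 mm above the lid (the stud's end 38 mm). All four: tight is 5 to 20 degrees past the bite; more crushes the gasket.
- arm3 (a point): point on the centre line of knob 3's lever, 40 mm from the knob's axis. The lever is a level round bar, 12 mm thick, out to 58 mm from the axis, its underside 17 mm above the lid, free on both sides: push it sideways with the shut fingertips (a grip on it counts as force too).
- hub4 (a point): Lever knob 4, like knob 1. Point on its upright turning axis, 23 mm above the lid, at the height of its lever's centre line; x points along the lever. The hub is 24 mm across, its top 32 mm above the lid (the stud's end 38 mm).
- arm4 (a point): point on the centre line of knob 4's lever, 40 mm from the knob's axis. The lever is a level round bar, 12 mm thick, out to 58 mm from the axis, its underside 17 mm above the lid, free on both sides: push it sideways with the shut fingertips (a grip on it counts as force too).
- vent_top (a point): middle of the top of the vent plunger at the centre of the lid: a black mushroom button 22 mm across, 26 mm above the lid when open
- vent (a joint): how far the vent plunger is pressed (m): 0 open, 0.010 fully down; it takes about 4 N and stays where it is left
- chestpiece_small: small stainless paediatric chestpiece (28 mm across, 24 mm high) standing beside the pot; leave it alone (origin: middle of the underside)
- reflex_hammer: reflex hammer lying beside the pot: steel rod with a rubber head, 215 mm long, 22 mm high; leave it alone (origin: middle of the underside)

How it is judged (in metres and radians):
On the way, in this order (a step that is already met when the one before it is completed fails the run):
1. first round done: all four levers turned by about a sixth of a turn (34 to 75 degrees) from where they stood, none yet at its bite (distance of arm1 from where it was at the start of the episode between 0.02364 and 0.04873 m and distance of arm2 from where it was at the start of the episode between 0.02364 and 0.04873 m and distance of arm3 from where it was at the start of the episode between 0.02364 and 0.04873 m and distance of arm4 from where it was at the start of the episode between 0.02364 and 0.04873 m), for 0.1 s.
2. second round done: all four knobs turned 5 to 20 degrees past their bite, the vent still open (x of key1 in the frame of hub1 below -0.000869 m and x of key2 in the frame of hub2 below -0.000869 m and x of key3 in the frame of hub3 below -0.000869 m and x of key4 in the frame of hub4 below -0.000869 m and value of joint vent below 0.003 m), for 0.1 s.
3. vent plunger pressed down (value of joint vent above 0.007 m), for 0.1 s.
At the end, for the whole second after the job is handed in: All four knobs stand 5 to 20 degrees past their bite, the vent plunger is down (at least 7 of its 10 mm) and neither the small chestpiece nor the hammer has been moved by more than 20 mm (x of key1 in the frame of hub1 below -0.000869 m and x of key2 in the frame of hub2 below -0.000869 m and x of key3 in the frame of hub3 below -0.000869 m and x of key4 in the frame of hub4 below -0.000869 m and not (x of key1 in the frame of hub1 below -0.003429 m) and not (x of key2 in the frame of hub2 below -0.003429 m) and not (x of key3 in the frame of hub3 below -0.003429 m) and not (x of key4 in the frame of hub4 below -0.003429 m) and value of joint vent above 0.007 m); the robot touches nothing.
It fails at once if a knob is turned more than 20 degrees past its bite (gasket crushed) (x of key1 in the frame of hub1 below -0.003429 m or x of key2 in the frame of hub2 below -0.003429 m or x of key3 in the frame of hub3 below -0.003429 m or x of key4 in the frame of hub4 below -0.003429 m).
It fails at once if first round not crosswise: two neighbouring knobs turned (34 degrees or more) while the other two are not ((distance of each of arm1, arm2 from where it was at the start of the episode above 0.02364 m and not (distance of arm3 from where it was at the start of the episode above 0.02364 m) and not (distance of arm4 from where it was at the start of the episode above 0.02364 m)) or (distance of each of arm2, arm3 from where it was at the start of the episode above 0.02364 m and not (distance of arm4 from where it was at the start of the episode above 0.02364 m) and not (distance of arm1 from where it was at the start of the episode above 0.02364 m)) or (distance of each of arm3, arm4 from where it was at the start of the episode above 0.02364 m and not (distance of arm1 from where it was at the start of the episode above 0.02364 m) and not (distance of arm2 from where it was at the start of the episode above 0.02364 m)) or (distance of each of arm4, arm1 from where it was at the start of the episode above 0.02364 m and not (distance of arm2 from where it was at the start of the episode above 0.02364 m) and not (distance of arm3 from where it was at the start of the episode above 0.02364 m))).
It fails at once if second round not crosswise: two neighbouring knobs tight while the other two are not ((x of key1 in the frame of hub1 below -0.000869 m and x of key2 in the frame of hub2 below -0.000869 m and not (x of key3 in the frame of hub3 below -0.000869 m) and not (x of key4 in the frame of hub4 below -0.000869 m)) or (x of key2 in the frame of hub2 below -0.000869 m and x of key3 in the frame of hub3 below -0.000869 m and not (x of key4 in the frame of hub4 below -0.000869 m) and not (x of key1 in the frame of hub1 below -0.000869 m)) or (x of key3 in the frame of hub3 below -0.000869 m and x of key4 in the frame of hub4 below -0.000869 m and not (x of key1 in the frame of hub1 below -0.000869 m) and not (x of key2 in the frame of hub2 below -0.000869 m)) or (x of key4 in the frame of hub4 below -0.000869 m and x of key1 in the frame of hub1 below -0.000869 m and not (x of key2 in the frame of hub2 below -0.000869 m) and not (x of key3 in the frame of hub3 below -0.000869 m))).
It fails at once if a lever knob is pushed with more than 20 N (contact force between the fingers and boss1 above 20 N or contact force between the fingers and boss2 above 20 N or contact force between the fingers and boss3 above 20 N or contact force between the fingers and boss4 above 20 N).
It fails at once if a bystander (small chestpiece, hammer) is moved by more than 20 mm (distance of any of chestpiece_small, reflex_hammer from where it was at the start of the episode above 0.02 m).
It also fails if it takes over 72 s, if anything falls off the work surface, if the arm or the gripper's body presses on something with over 40 N, if the wrist force passes 120 N, or if a joint passes its speed limit or range.

ROBOT

A 7-joint arm with a two-finger parallel gripper is mounted at the origin on the work surface. World frame = base frame: x ahead of the robot, y to its left, z up, the work surface at z = 0. Lengths are in mm, angles in rad, forces in N, time in s.
With the tool pointing down it reaches from about 400 to 875 mm from the base axis. Payload 4.4 kg.
Tool frame: the origin (TCP) lies on the centre line of the jaws, within the pads' length; the fingertips stand 19 mm ahead of it and the grasp point (between the pads) is the TCP; z points along the fingers, y is the line along which they close (so a half turn about z gives the same grasp; the last joint's range is limited). The gripper opens to 85 mm and grips with 20 to 120 N. Pads are 22 mm wide; open, the fingers measure 114 mm over their backs; the gripper's body (76 mm by 85 mm) begins 54 mm behind the grasp point. The pads swing forward as they close: fully open they stand 13 mm farther back than shut.
Start: joints at [-1.244, 0.628, 0.038, 1.517, -0.027, 0.996, -0.02], TCP at [248.783, 600.52, 250.313] pointing down, gripper open.
Joint ranges: [-3.06, 3.06], [-0.37, 2.12], [-1.25, 1.32], [0.18, 2.47], [-1.1, 4.24], [0.23, 1.98], [-2.94, 2.94]. Speed limits (rad/s): [2.57, 2.57, 3.14, 3.14, 3.14, 3.14, 3.14].

INTERFACE

Orientations are given as [roll, pitch, yaw] about the fixed x, y, z axes, in that order (R = Rz(yaw) Ry(pitch) Rx(roll)).
In Python, from cell import ctrl, viewer, silhouettes gives the robot as it stands.
- The arm moves only by the shell command python3 -m creep 'ROWS'. ROWS is JSON, a list of rows, each an object with "jaw": the gripper command: -1 is shut, 1 is fully open, values between are in proportion; "xyz": the shift along the tool's x, y, z in mm, a list of three; "angular": the turn, a rotation vector about the tool's x, y, z in rad, a list of three. In form: [{"jaw": jaw, "xyz": [tx, ty, tz], "angular": [rx, ry, rz]}, ...]. A call has 1 to 12 rows; each row is the pose to reach, as a shift and turn from the pose commanded when the call began, along the tool's axes at that moment; what a row does not reach only later rows make up. A row lasts 1/8 s, in which the tool goes at most 62.5 mm and 10.7 degrees, less where a joint would pass 70% of its speed; a pose out of reach is approached as far as the arm can. A call with a gripper value outside its range is refused whole. The fingers move at their own pace and stop on an object; the grip force is fixed at half the most. Time passes only in rows, so rows that repeat a pose let the fingers close. It gives the time, the measured TCP pose, the force, the opening and the grip force at its end, in the units of the state.
- ctrl.read_state(): the state, without advancing time (a new reading comes with each control period).
- viewer.get_image(name): name is "scene" or "top" or "wrist"; returns (picture, depth): 420x560x3 uint8, red, green, blue; 420x560 float32, mm along the optical axis (not along the pixel's ray), 0 where there is no reading.
- viewer.camera_model(name): a dict with "fx", "fy", "cx", "cy" (pixels), "T" (4x4, takes a point from camera to world coordinates). Camera axes: x right, y down, z forward; pixel columns grow to the right and rows downward; lengths in mm; the calibration is good to about 2 mm. A picture is of the moment at which its call begins: read the wrist's pose just before it. camera_model takes no time and is no camera call; for the wrist camera it gives the pose at the moment of the call.
- ctrl.finish_job(): hands the job in; it is judged then, once.
Trained networks look in the newest picture that a camera, given by its name, has taken for a name from the list of things; names that differ only in an ending like _2 or _b are one class to them, and where a whole thing is asked for, a point or a joint stands for the part that bears it (a point fixed in the world has none). Each returns a list of dicts, best first, with "score" (0 to 1); they miss things now and then, are a little off and sometimes report something else, mostly with a low value. They report only what shows in the picture. A call takes as long as a camera call.
- silhouettes(camera, target): "pixels" (420x560 bool, what is visible of it) and "xy" ([column, row] in pixels, amid what is visible of it).
The state is a dict: "clock": time; "qpos": joint angles; "qd": joint speeds; "tau": joint torques, N m; "eef_pos": TCP position; "tool_rot": TCP orientation; "force": force on the tool from outside, world axes, zero at the start; "torque": the same for the moment, N m; "width": finger opening in mm; "gripper_force": force on a finger pad.
Only numpy, scipy, OpenCV 4.12 (cv2) and the standard library are available. Lean on these libraries where they do the work, as an engineer would, in place of code of your own. Each camera call takes 0.05 s, during which the arm holds its last target. There are 200 camera calls.

## Working session

There is one attempt and no reset: what is moved stays moved. The work goes in short steps, Python scripts to look and compute and a shell command to move; the robot and the scene stay as the last step left them, time stands still between calls to the robot, and variables do not carry over. Pictures are saved under pics/ and viewed, at most 10 in all, crops included, and the job is handed in when it is done.

```bash
mkdir -p pics; cat > h.py <<'E'
import numpy as np, cv2
from cell import ctrl, viewer, silhouettes
def world(cam,uv,z=None,d=None,m=None):
    m=m or viewer.camera_model(cam); T=np.array(m["T"])
    r=np.array([(uv[0]-m["cx"])/m["fx"],(uv[1]-m["cy"])/m["fy"],1.])
    if d is None:
        w=T[:3,:3]@r; d=(z-T[2,3])/w[2]
    return T[:3,:3]@(r*d)+T[:3,3]
E
python3 - <<'E'
from h import *
s=ctrl.read_state(); print(s)
for c in ["top","scene"]:
    p,d=viewer.get_image(c); cv2.imwrite(f"pics/{c}0.png",p[...,::-1])
    m=viewer.camera_model(c);print(c,m["fx"],np.round(m["T"],3).tolist())
    for n in ["lid","hub1","hub2","hub3","hub4","arm1","vent_top","chestpiece_small","reflex_hammer"]:
        for r in silhouettes(c,n)[:5]:
            u,v=map(int,r["xy"]); print(c,n,round(r["score"],2),u,v,r["pixels"].sum(),np.round(world(c,(u,v),d=float(d[v,u])),0))
E
```

```text
{'clock': 0.0, 'qpos': array([-1.24380175,  0.62935609,  0.0384072 ,  1.51839221, -0.02700492,
        0.9962841 , -0.01997829]), 'qd': array([ 2.05632560e-03,  1.77001872e-04,  3.74255040e-04,  1.62313375e-03,
       -6.02724009e-05,  7.06022622e-04,  1.61921358e-03]), 'tau': array([ 1.89355138e-03, -5.63408589e+01,  1.22632798e+00, -1.93442184e+01,
        1.07866983e-02,  1.05932631e-02, -2.56532033e-06]), 'eef_pos': array([248.52598952, 599.96384511, 249.37421504]), 'tool_rot': array([-3.13966969e+00,  1.78447607e-06,  2.74884467e+00]), 'force': array([-0.04368737,  0.19608134, -0.35678355]), 'torque': array([ 0.04283778, -0.02132862,  0.03276002]), 'gripper_force': 0.0, 'width': 85.37557547917586}
top 397.22286667476095 [[-0.016, -1.0, 0.024, 557.731], [-0.999, 0.015, -0.038, 45.597], [0.038, -0.025, -0.999, 720.699], [0.0, 0.0, 0.0, 1.0]]
top lid 0.6 211 205 9942 [577. 135.  76.]
top hub1 0.81 205 158 417 [650. 140.  99.]
top hub1 0.69 159 196 375 [591. 212.  98.]
top hub1 0.64 248 203 431 [579.  75.  95.]
top hub1 0.58 197 248 506 [510. 155.  97.]
top hub1 0.32 204 202 153 [58
[... 1472 characters left out ...]
51 [581.  85. 101.]
scene hub2 0.7 296 244 234 [656. 148. 101.]
scene hub3 0.9 347 259 501 [605. 213.  91.]
scene hub3 0.8 364 223 368 [533. 170. 103.]
scene hub3 0.74 310 209 351 [581.  85. 101.]
scene hub3 0.7 296 244 234 [656. 148. 101.]
scene hub4 0.9 347 259 501 [605. 213.  91.]
scene hub4 0.8 364 223 368 [533. 170. 103.]
scene hub4 0.74 310 209 351 [581.  85. 101.]
scene hub4 0.7 296 244 234 [656. 148. 101.]
scene arm1 0.87 310 207 339 [580.  84. 103.]
scene arm1 0.74 362 220 367 [530. 163. 103.]
scene arm1 0.64 353 257 398 [599. 219.  97.]
scene arm1 0.55 294 244 334 [657. 144.  98.]
scene vent_top 0.54 330 232 114 [590. 152.  97.]
scene reflex_hammer 0.89 270 220 493 [594. -24.  13.]
```

```bash
python3 - <<'E'
import cv2
a=cv2.imread("pics/top0.png")[110:310,90:350]; cv2.imwrite("pics/top0c.png",cv2.resize(a,None,fx=3,fy=3,interpolation=cv2.INTER_CUBIC)[:600,:800])
E
```

```text
(no output)
```

View pics/top0c.png

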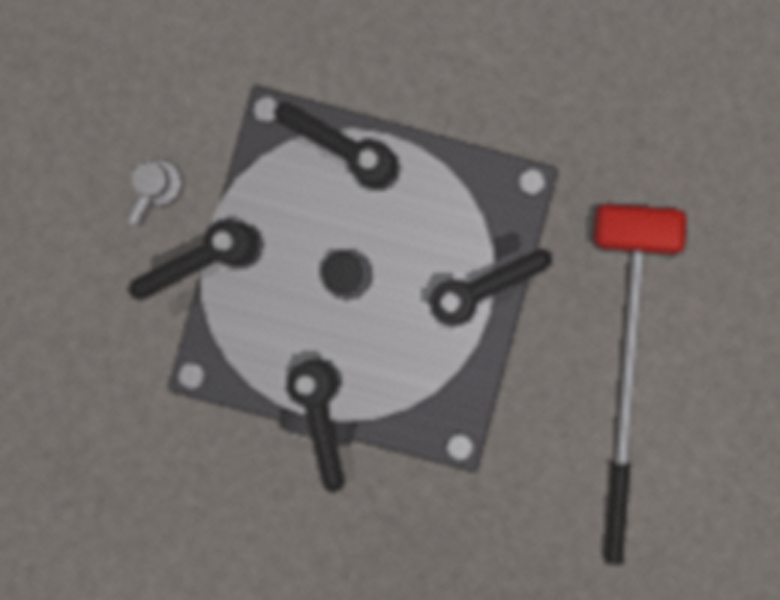

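View pics/scene0.png

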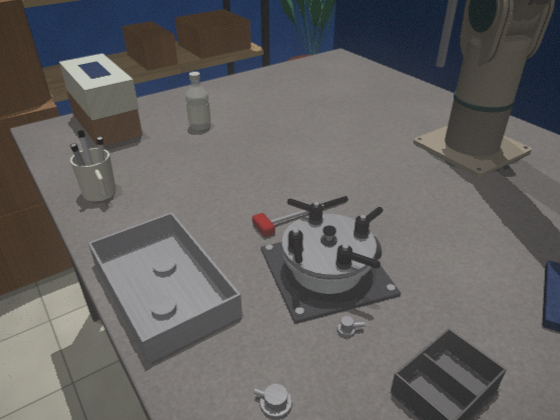

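The top crop shows the lid with hubs at about (376,163), (232,240), (312,382) and (452,302), and levers pointing up-left, left-down, down and right-up. The chestpiece is at left, the hammer at right. The scene view agrees. I'll shut the jaws and go above the lid for a wrist view.

```bash
R='x'; python3 -m creep '[{"jaw":-1,"xyz":[-60,-37,-80],"angular":[0,0,0]},{"jaw":-1,"xyz":[-481,-295,-80],"angular":[0,0,0.96]},{"jaw":-1,"xyz":[-481,-295,-80],"angular":[0,0,0.96]},{"jaw":-1,"xyz":[-481,-295,-80],"angular":[0,0,0.96]},{"jaw":-1,"xyz":[-481,-295,-80],"angular":[0,0,0.96]},{"jaw":-1,"xyz":[-481,-295,-80],"angular":[0,0,0.96]},{"jaw":-1,"xyz":[-481,-295,-80],"angular":[0,0,0.96]},{"jaw":-1,"xyz":[-481,-295,-80],"angular":[0,0,0.96]},{"jaw":-1,"xyz":[-481,-295,-80],"angular":[0,0,0.96]},{"jaw":-1,"xyz":[-481,-295,-80],"angular":[0,0,0.96]},{"jaw":-1,"xyz":[-481,-295,-80],"angular":[0,0,0.96]},{"jaw":-1,"xyz":[-481,-295,-80],"angular":[0,0,0.96]}]'
cat >> h.py <<'E'
def pts(cam,mask,d,m):
    v,u=np.nonzero(mask&(d>0)); z=d[v,u]
    T=np.array(m["T"]); c=np.stack([(u-m["cx"])/m["fx"]*z,(v-m["cy"])/m["fy"]*z,z])
    return (T[:3,:3]@c).T+T[:3,3]
E
python3 - <<'E'
from h import *
s=ctrl.read_state();print(s["qpos"],s["eef_pos"],s["tool_rot"])
m=viewer.camera_model("wrist"); p,d=viewer.get_image("wrist"); cv2.imwrite("pics/w1.png",p[...,::-1])
np.savez("w1.npz",d=d,T=m["T"]);print(m)
for n in ["lid","hub1","arm1","vent_top"]:
    for r in silhouettes("wrist",n)[:6]:
        P=pts("wrist",r["pixels"],d,m); print(n,round(r["score"],2),r["xy"],len(P),np.round(np.median(P,0)),np.round(np.percentile(P[:,2],[5,95])))
E
```

```text
clock: 2.5
eef_pos: [579.3, 145.6, 330.0]
tool_rot: [-3.141, -0.002, 1.791]
force: [-0.1, 0.6, -0.1]
width: -0.2
gripper_force: 0.0
[-0.51444099  0.49456245  0.35221668  1.57015164 -0.1854549   1.11069578
  0.10157954] [579.34679648 145.61663723 330.0376678 ] [-3.14073355e+00 -1.51135989e-03  1.79067722e+00]
{'fx': 298.7418538773016, 'fy': 298.7418538773016, 'cx': 278.4094735796167, 'cy': 212.6376504626516, 'T': array([[ 9.75791647e-01,  2.10988863e-01,  5.75704957e-02,
         5.63789035e+02],
       [ 2.18699672e-01, -9.40094369e-01, -2.61520611e-01,
         2.12961978e+02],
       [-1.05623752e-03,  2.67780276e-01, -9.63479428e-01,
         4.53667367e+02],
       [ 0.00000000e+00,  0.00000000e+00,  0.00000000e+00,
         1.00000000e+00]])}
lid 0.84 [279.3, 172.8] 14107 [575. 164.  69.] [ 7. 71.]
hub1 0.92 [335.1, 198.9] 654 [649. 145.  98.] [ 91. 103.]
hub1 0.9 [300.9, 126.9] 689 [589. 222.  99.] [ 94. 102.]
hub1 0.85 [264.1, 233.7] 414 [571.  88. 100.] [ 85. 103.]
hub1 0.72 [226.0, 167.4] 638 [508. 159.  99.] [ 95. 103.]
arm1 0.91 [261.2, 232.7] 492 [569.  88. 100.] [ 69. 103.]
arm1 0.88 [224.3, 164.0] 689 [509. 159.  99.] [ 87. 103.]
arm1 0.83 [303.9, 127.3] 837 [589. 221.  99.] [ 10. 103.]
vent_top 0.57 [283.3, 189.5] 204 [583. 147.  96.] [95. 97.]
```

View pics/w1.png

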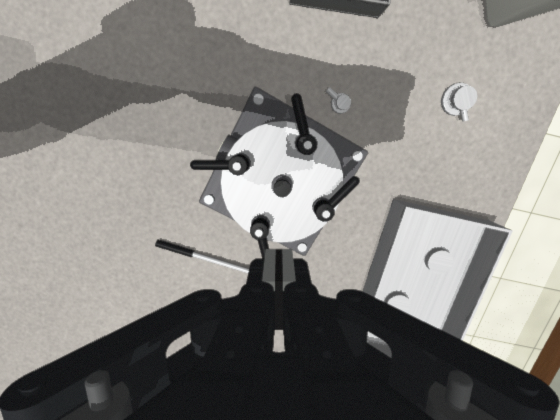

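The wrist view shows the four knobs (hubs near (306,145), (237,165), (325,209), (260,230)), all levers free, vent at (283,187). Now fit the hubs and lever directions from both views.

```bash
cat >> h.py <<'E'
def knobs(cam,d,m,H0):
    P=pts(cam,np.ones(d.shape,bool),d,m); out=[]
    P=P[(P[:,2]>84)&(P[:,2]<112)]
    for h in np.array(H0,float):
        for _ in range(6):   # hub: top disc points
            Q=P[(P[:,2]>100.5)&(P[:,2]<112)&(np.hypot(*(P[:,:2]-h).T)<15)]
            h=(Q[:,:2].min(0)+Q[:,:2].max(0))/2 if len(Q) else h
        r=np.hypot(*(P[:,:2]-h).T)
        L=P[(r>20)&(r<62)&(P[:,2]<101)][:,:2]
        L=L[np.hypot(*(L-np.median(L,0)).T)<35]
        a=L.mean(0)-h; out.append((h,len(Q),len(L),np.degrees(np.arctan2(a[1],a[0])),np.hypot(*(L-h).T).max()))
    return out
E
python3 - <<'E'
from h import *
z=np.load("w1.npz"); m=viewer.camera_model("wrist"); m["T"]=z["T"]
H0=[(640,134),(588,203),(522,152),(575,85)]
mt=viewer.camera_model("top"); dt=viewer.get_image("top")[1]
for c,d,mm in [("wrist",z["d"],m),("top",dt,mt)]:
    K=knobs(c,d,mm,H0); 
    for k in K: print(c,np.round(k[0],1),k[1],k[2],round(k[3],1),round(k[4],1))
    h=np.array([k[0] for k in K]); print("mean",h.mean(0),"radii",np.hypot(*(h-h.mean(0)).T), np.degrees(np.arctan2(*(h-h.mean(0)).T[::-1])))
E
```

```text
wrist [640.2 130.7] 265 303 61.2 57.2
wrist [598.8 204.3] 312 356 117.1 57.4
wrist [525.1 163.1] 296 303 -168.0 57.0
wrist [565.9  89.1] 241 140 73.9 61.9
mean [582.48699654 146.81984042] radii [59.89666043 59.72699075 59.67004315 60.01071138] [ -15.56487431   74.1778243   164.16407927 -106.03796615]
top [641.4 129.3] 166 170 59.9 56.1
top [588. 203.] 0 109 -94.4 61.9
top [525.6 161.2] 171 181 -166.9 56.6
top [567.   86.2] 163 171 -64.6 56.3
mean [580.47318009 144.91299333] radii [62.85937285 58.57263322 57.2535694  60.27940336] [ -14.38136826   82.61684503  163.49188433 -102.9638762 ]
```

```bash
cat >> h.py <<'E'
C=np.array([583.,146.]); PH=np.radians(np.array([-15.5,74.5,164.5,254.5]))
HUB=dict(zip("ABCD",C+60*np.stack([np.cos(PH),np.sin(PH)],1)))
U0=dict(A=60.5,B=117.,C=-167.5,D=-64.6); FLIP=dict(A=0,B=0,C=1,D=1)
def pose():
    s=ctrl.read_state(); return np.array(s["eef_pos"]),s["tool_rot"][2],s
def delta(tgt,yaw):
    p,y,s=pose(); x=np.array([np.cos(y),np.sin(y),0]); yy=np.array([np.sin(y),-np.cos(y),0])
    d=np.array(tgt)-p; t=(y-yaw+np.pi)%(2*np.pi)-np.pi
    print(f"tool shift {x@d:.1f} {yy@d:.1f} {-d[2]:.1f} rz {t:.3f} clock {s['clock']:.2f} q7 {s['qpos'][6]:.2f} F {np.round(s['force'],1)}")
def plan(k,turned=0,c=10,z=99):
    a=np.radians(U0[k]-turned); u=np.array([np.cos(a),np.sin(a)]); n=np.array([-u[1],u[0]])
    q=HUB[k]+42*u+(17+c)*n; yaw=a+np.pi/2+FLIP[k]*np.pi
    print(k,np.round(q,1)); delta([*q,z],yaw)
E
python3 -c "
from h import *
plan('A')"
```

```text
A [638.  179.8]
tool shift 21.4 64.4 231.4 rz -0.836 clock 2.80 q7 0.10 F [-0.1  0.6  0.5]
```

```bash
python3 -m creep '[{"jaw":-1,"xyz":[21,64,180],"angular":[0,0,-0.836]},{"jaw":-1,"xyz":[21,64,180],"angular":[0,0,-0.836]},{"jaw":-1,"xyz":[21,64,180],"angular":[0,0,-0.836]},{"jaw":-1,"xyz":[21,64,180],"angular":[0,0,-0.836]},{"jaw":-1,"xyz":[21,64,180],"angular":[0,0,-0.836]},{"jaw":-1,"xyz":[21.4,64.4,205],"angular":[0,0,-0.836]},{"jaw":-1,"xyz":[21.4,64.4,231],"angular":[0,0,-0.836]},{"jaw":-1,"xyz":[21.4,64.4,231],"angular":[0,0,-0.836]}]'
python3 -c "
from h import *
plan('A'); p,d=viewer.get_image('wrist'); cv2.imwrite('pics/w2.png',p[...,::-1])"
```

```text
clock: 3.8
eef_pos: [636.7, 178.6, 97.3]
tool_rot: [-3.138, -0.003, 2.625]
force: [0.4, -0.7, 0.4]
width: -0.2
gripper_force: 0.0
A [638.  179.8]
tool shift -0.5 1.7 -1.7 rz -0.001 clock 3.80 q7 0.81 F [ 0.4 -0.7  0.4]
```

View pics/w2.png

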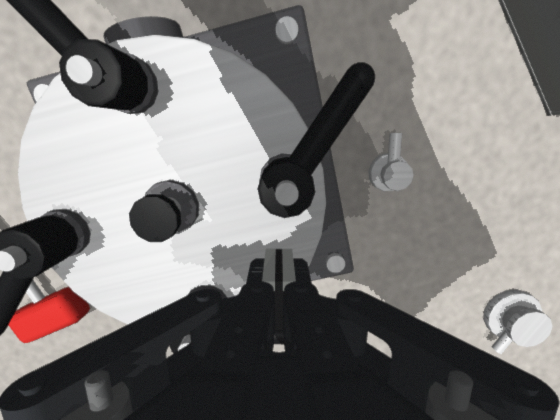

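The wrist view shows the fingertips at (278,255), beside the rim and clear of knob B (285,190). Lever A itself is hidden under the gripper. Push gently.

```bash
python3 -m creep '[{"jaw":-1,"xyz":[-6,1,0],"angular":[0,0,0]},{"jaw":-1,"xyz":[-8,1,0],"angular":[0,0,0]},{"jaw":-1,"xyz":[-10,1,0],"angular":[0,0,0]},{"jaw":-1,"xyz":[-12,1,0],"angular":[0,0,0.03]},{"jaw":-1,"xyz":[-14.3,2.5,0],"angular":[0,0,0.1]}]'
python3 -m creep '[{"jaw":-1,"xyz":[-4.3,1.5,0],"angular":[0,0,0.1]},{"jaw":-1,"xyz":[-8.7,2.5,0],"angular":[0,0,0.2]}]'
```

```text
clock: 4.47
eef_pos: [651.8, 174.0, 99.4]
tool_rot: [-3.141, -0.001, 2.522]
force: [-0.8, -0.1, 0.6]
width: -0.3
gripper_force: 0.6
clock: 4.72
eef_pos: [660.4, 171.2, 99.4]
tool_rot: [-3.141, -0.001, 2.321]
force: [-0.9, 0.5, -0.4]
width: -0.2
gripper_force: 0.6
```

```bash
python3 -m creep '[{"jaw":-1,"xyz":[-4.3,1.5,0],"angular":[0,0,0.1]},{"jaw":-1,"xyz":[-8.7,2.5,0],"angular":[0,0,0.2]},{"jaw":-1,"xyz":[-13.2,3.1,0],"angular":[0,0,0.3]},{"jaw":-1,"xyz":[-17.7,3.3,0],"angular":[0,0,0.4]},{"jaw":-1,"xyz":[-22.2,3,0],"angular":[0,0,0.5]},{"jaw":-1,"xyz":[-26.7,2.3,0],"angular":[0,0,0.6]},{"jaw":-1,"xyz":[-31.1,1.1,0],"angular":[0,0,0.7]},{"jaw":-1,"xyz":[-31.1,1.1,0],"angular":[0,0,0.7]}]'
python3 -c "
from h import *
p,y,s=pose();n=np.array([np.cos(y),np.sin(y)]);u=np.array([np.sin(y),-np.cos(y)]);v=p[:2]-HUB['A'];print('radial',v@u,'off',v@n,'u',np.degrees(y)-90,s['force'])"
python3 -m creep '[{"jaw":-1,"xyz":[10,0,0],"angular":[0,0,0]},{"jaw":-1,"xyz":[14,0,-50],"angular":[0,0,0]},{"jaw":-1,"xyz":[14,0,-60],"angular":[0,0,0]},{"jaw":-1,"xyz":[14,0,-60],"angular":[0,0,0]}]'
python3 -c "
from h import *
plan('C')"
```

```text
clock: 5.72
eef_pos: [682.9, 148.8, 99.4]
tool_rot: [3.141, 0.0, 1.625]
force: [0.7, -0.2, -0.1]
width: 0.0
gripper_force: 0.0
radial 43.07362506273928 off 16.545474075276633 u 3.104373824521062 [ 0.6780347  -0.1530532  -0.08176471]
clock: 6.22
eef_pos: [682.3, 163.5, 160.1]
tool_rot: [3.14, -0.001, 1.626]
force: [1.1, -0.2, -0.2]
width: 0.3
gripper_force: 0.0
C [490.  126.6]
tool shift -26.3 -194.0 61.1 rz -0.163 clock 6.22 q7 0.05 F [ 1.1 -0.2 -0.2]
```

```bash
python3 -m creep '[{"jaw":-1,"xyz":[-26.3,-194,0],"angular":[0,0,-0.163]},{"jaw":-1,"xyz":[-26.3,-194,0],"angular":[0,0,-0.163]},{"jaw":-1,"xyz":[-26.3,-194,0],"angular":[0,0,-0.163]},{"jaw":-1,"xyz":[-26.3,-194,0],"angular":[0,0,-0.163]},{"jaw":-1,"xyz":[-26.3,-194,10],"angular":[0,0,-0.163]},{"jaw":-1,"xyz":[-26.3,-194,61],"angular":[0,0,-0.163]},{"jaw":-1,"xyz":[-26.3,-194,61],"angular":[0,0,-0.163]},{"jaw":-1,"xyz":[-26.3,-194,61],"angular":[0,0,-0.163]}]'
python3 -c "
from h import *
plan('C')"
python3 -m creep '[{"jaw":-1,"xyz":[6,0,0],"angular":[0,0,0]},{"jaw":-1,"xyz":[8,0,0],"angular":[0,0,0]},{"jaw":-1,"xyz":[10,0,0],"angular":[0,0,0]}]'
python3 -c "
from h import *
plan('C',0,0)"
```

```text
clock: 7.22
eef_pos: [491.0, 126.0, 98.4]
tool_rot: [3.141, 0.0, 1.787]
force: [0.3, 0.3, 0.4]
width: 0.1
gripper_force: 0.0
C [490.  126.6]
tool shift 0.8 -0.8 -0.6 rz -0.002 clock 7.22 q7 0.27 F [0.3 0.3 0.4]
clock: 7.6
eef_pos: [487.9, 136.4, 99.0]
tool_rot: [3.14, -0.0, 1.788]
force: [1.5, -0.8, 1.6]
width: 0.2
gripper_force: 0.6
C [487.9 136.3]
tool shift -0.0 -0.1 0.0 rz -0.001 clock 7.60 q7 0.25 F [ 1.5 -0.8  1.6]
```

Precise. Run the arc for C, retreat, plan B.

```bash
python3 -m creep '[{"jaw":-1,"xyz":[4.3,-1.5,0],"angular":[0,0,0.1]},{"jaw":-1,"xyz":[8.7,-2.5,0],"angular":[0,0,0.2]},{"jaw":-1,"xyz":[13.2,-3.1,0],"angular":[0,0,0.3]},{"jaw":-1,"xyz":[17.7,-3.3,0],"angular":[0,0,0.4]},{"jaw":-1,"xyz":[22.2,-3,0],"angular":[0,0,0.5]},{"jaw":-1,"xyz":[26.7,-2.3,0],"angular":[0,0,0.6]},{"jaw":-1,"xyz":[31.1,-1.1,0],"angular":[0,0,0.7]},{"jaw":-1,"xyz":[35.3,0.5,0],"angular":[0,0,0.8]},{"jaw":-1,"xyz":[39.3,2.6,0],"angular":[0,0,0.9]},{"jaw":-1,"xyz":[43.2,5,0],"angular":[0,0,1.0]},{"jaw":-1,"xyz":[43.2,5,0],"angular":[0,0,1.0]}]'
python3 -c "
from h import *
plan('C',57.3,0)"
python3 -m creep '[{"jaw":-1,"xyz":[-10,0,0],"angular":[0,0,0]},{"jaw":-1,"xyz":[-14,0,-50],"angular":[0,0,0]},{"jaw":-1,"xyz":[-14,0,-60],"angular":[0,0,0]},{"jaw":-1,"xyz":[-14,0,-60],"angular":[0,0,0]}]'
python3 -c "
from h import *
plan('B')"
```

```text
clock: 8.98
eef_pos: [483.2, 179.6, 98.5]
tool_rot: [3.141, -0.0, 0.79]
force: [0.2, -1.0, -0.5]
width: 0.1
gripper_force: 0.0
C [483.4 179.6]
tool shift 0.2 0.2 -0.5 rz 0.001 clock 8.97 q7 -0.49 F [ 0.2 -1.  -0.5]
clock: 9.48
eef_pos: [473.3, 169.3, 158.8]
tool_rot: [-3.142, -0.002, 0.788]
force: [-0.9, 0.4, -1.1]
width: 0.2
gripper_force: 0.0
B [555.9 229. ]
tool shift 100.6 16.5 59.8 rz -2.824 clock 9.47 q7 -0.55 F [-0.9  0.4 -1.1]
```

```bash
python3 -m creep '[{"jaw":-1,"xyz":[100.6,16.5,0],"angular":[0,0,0.318]},{"jaw":-1,"xyz":[100.6,16.5,0],"angular":[0,0,0.318]},{"jaw":-1,"xyz":[100.6,16.5,10],"angular":[0,0,0.318]},{"jaw":-1,"xyz":[100.6,16.5,59.8],"angular":[0,0,0.318]},{"jaw":-1,"xyz":[100.6,16.5,59.8],"angular":[0,0,0.318]},{"jaw":-1,"xyz":[100.6,16.5,59.8],"angular":[0,0,0.318]}]'
python3 -m creep '[{"jaw":-1,"xyz":[6,0,0],"angular":[0,0,0]},{"jaw":-1,"xyz":[8,0,0],"angular":[0,0,0]},{"jaw":-1,"xyz":[10,0,0],"angular":[0,0,0]}]'
python3 -c "
from h import *
FLIP['B']=1
plan('B',0,0)"
```

```text
clock: 10.22
eef_pos: [555.9, 228.0, 99.0]
tool_rot: [3.141, 0.0, 0.469]
force: [-0.1, 0.0, -0.0]
width: -0.1
gripper_force: 0.0
clock: 10.6
eef_pos: [565.3, 233.7, 99.2]
tool_rot: [-3.141, -0.001, 0.47]
force: [0.2, 0.3, 0.9]
width: -0.0
gripper_force: 0.0
B [564.8 233.5]
tool shift -0.6 -0.0 0.2 rz -0.001 clock 10.60 q7 -0.86 F [0.2 0.3 0.9]
```

```bash
python3 -m creep '[{"jaw":-1,"xyz":[4.3,-1.5,0],"angular":[0,0,0.1]},{"jaw":-1,"xyz":[8.7,-2.5,0],"angular":[0,0,0.2]},{"jaw":-1,"xyz":[13.2,-3.1,0],"angular":[0,0,0.3]},{"jaw":-1,"xyz":[17.7,-3.3,0],"angular":[0,0,0.4]},{"jaw":-1,"xyz":[22.2,-3,0],"angular":[0,0,0.5]},{"jaw":-1,"xyz":[26.7,-2.3,0],"angular":[0,0,0.6]},{"jaw":-1,"xyz":[31.1,-1.1,0],"angular":[0,0,0.7]},{"jaw":-1,"xyz":[35.3,0.5,0],"angular":[0,0,0.8]},{"jaw":-1,"xyz":[39.3,2.6,0],"angular":[0,0,0.9]},{"jaw":-1,"xyz":[43.2,5,0],"angular":[0,0,1.0]},{"jaw":-1,"xyz":[43.2,5,0],"angular":[0,0,1.0]}]'
python3 -c "
from h import *
FLIP['B']=1
plan('B',57.3,0)"
python3 -m creep '[{"jaw":-1,"xyz":[-10,0,0],"angular":[0,0,0]},{"jaw":-1,"xyz":[-14,0,-50],"angular":[0,0,0]},{"jaw":-1,"xyz":[-14,0,-60],"angular":[0,0,0]},{"jaw":-1,"xyz":[-14,0,-60],"angular":[0,0,0]}]'
python3 -c "
from h import *
FLIP['D']=0
plan('D')"
```

```text
clock: 11.98
eef_pos: [605.7, 248.9, 98.5]
tool_rot: [-3.142, 0.0, -0.529]
force: [-0.2, 0.5, -0.2]
width: 0.0
gripper_force: 0.1
B [605.5 248.7]
tool shift 0.0 0.3 -0.5 rz 0.000 clock 11.97 q7 -1.75 F [-0.2  0.5 -0.2]
clock: 12.48
eef_pos: [593.4, 256.1, 159.2]
tool_rot: [-3.14, -0.0, -0.529]
force: [-0.8, 0.6, 0.1]
width: 0.1
gripper_force: 0.0
D [609.4  61.8]
tool shift 111.8 159.6 60.2 rz -0.973 clock 12.47 q7 -1.81 F [-0.8  0.6  0.1]
```

```bash
python3 -m creep '[{"jaw":-1,"xyz":[111.8,159.6,0],"angular":[0,0,-0.973]},{"jaw":-1,"xyz":[111.8,159.6,0],"angular":[0,0,-0.973]},{"jaw":-1,"xyz":[111.8,159.6,0],"angular":[0,0,-0.973]},{"jaw":-1,"xyz":[111.8,159.6,0],"angular":[0,0,-0.973]},{"jaw":-1,"xyz":[111.8,159.6,0],"angular":[0,0,-0.973]},{"jaw":-1,"xyz":[111.8,159.6,10],"angular":[0,0,-0.973]},{"jaw":-1,"xyz":[111.8,159.6,60],"angular":[0,0,-0.973]},{"jaw":-1,"xyz":[111.8,159.6,60],"angular":[0,0,-0.973]},{"jaw":-1,"xyz":[111.8,159.6,60],"angular":[0,0,-0.973]}]'
python3 -m creep '[{"jaw":-1,"xyz":[-6,0,0],"angular":[0,0,0]},{"jaw":-1,"xyz":[-8,0,0],"angular":[0,0,0]},{"jaw":-1,"xyz":[-10,0,0],"angular":[0,0,0]}]'
python3 -c "
from h import *
FLIP['D']=0
plan('D',0,0)"
```

```text
clock: 13.6
eef_pos: [609.4, 61.2, 98.7]
tool_rot: [3.141, 0.0, 0.442]
force: [0.6, -0.2, 0.4]
width: -0.3
gripper_force: 0.0
clock: 13.98
eef_pos: [600.4, 57.1, 99.2]
tool_rot: [3.141, -0.001, 0.443]
force: [-0.9, 0.2, -0.1]
width: -0.0
gripper_force: 0.0
D [600.3  57.5]
tool shift 0.1 -0.4 0.2 rz -0.001 clock 13.97 q7 -0.60 F [-0.9  0.2 -0.1]
```

```bash
python3 -m creep '[{"jaw":-1,"xyz":[-4.3,1.5,0],"angular":[0,0,0.1]},{"jaw":-1,"xyz":[-8.7,2.5,0],"angular":[0,0,0.2]},{"jaw":-1,"xyz":[-13.2,3.1,0],"angular":[0,0,0.3]},{"jaw":-1,"xyz":[-17.7,3.3,0],"angular":[0,0,0.4]},{"jaw":-1,"xyz":[-22.2,3,0],"angular":[0,0,0.5]},{"jaw":-1,"xyz":[-26.7,2.3,0],"angular":[0,0,0.6]},{"jaw":-1,"xyz":[-31.1,1.1,0],"angular":[0,0,0.7]},{"jaw":-1,"xyz":[-35.3,-0.5,0],"angular":[0,0,0.8]},{"jaw":-1,"xyz":[-39.3,-2.6,0],"angular":[0,0,0.9]},{"jaw":-1,"xyz":[-43.2,-5,0],"angular":[0,0,1.0]},{"jaw":-1,"xyz":[-43.2,-5,0],"angular":[0,0,1.0]}]'
python3 -c "
from h import *
FLIP['D']=0
plan('D',57.3,0)"
python3 -m creep '[{"jaw":-1,"xyz":[10,0,0],"angular":[0,0,0]},{"jaw":-1,"xyz":[14,0,-50],"angular":[0,0,0]},{"jaw":-1,"xyz":[14,0,-60],"angular":[0,0,0]},{"jaw":-1,"xyz":[14,0,-60],"angular":[0,0,0]}]'
python3 -c "
from h import *
FLIP['D']=0
delta([583,126,330],1.8)"
```

```text
clock: 15.35
eef_pos: [559.2, 43.1, 98.8]
tool_rot: [-3.141, -0.001, -0.556]
force: [-0.1, -0.2, -0.1]
width: -0.1
gripper_force: 0.2
D [559.2  43.5]
tool shift -0.2 -0.3 -0.2 rz 0.001 clock 15.35 q7 -1.34 F [-0.1 -0.2 -0.1]
clock: 15.85
eef_pos: [571.6, 35.6, 159.0]
tool_rot: [-3.14, -0.001, -0.556]
force: [-0.2, -0.5, -0.4]
width: 0.1
gripper_force: 0.0
tool shift -38.0 -82.8 -171.0 rz -2.356 clock 15.85 q7 -1.42 F [-0.2 -0.5 -0.4]
```

```bash
python3 -m creep '[{"jaw":-1,"xyz":[-38,-82,-60],"angular":[0,0,-0.2]},{"jaw":-1,"xyz":[-38,-82,-171],"angular":[0,0,-0.4]},{"jaw":-1,"xyz":[-38,-82,-171],"angular":[0,0,-2.2]},{"jaw":-1,"xyz":[-38,-82,-171],"angular":[0,0,-2.2]},{"jaw":-1,"xyz":[-38,-82,-171],"angular":[0,0,-2.2]},{"jaw":-1,"xyz":[-38,-82,-171],"angular":[0,0,-2.2]},{"jaw":-1,"xyz":[-38,-82,-171],"angular":[0,0,-2.2]},{"jaw":-1,"xyz":[-38,-82,-171],"angular":[0,0,-2.2]},{"jaw":-1,"xyz":[-38,-82,-171],"angular":[0,0,-2.2]},{"jaw":-1,"xyz":[-38,-82,-171],"angular":[0,0,-2.2]},{"jaw":-1,"xyz":[-38,-82,-171],"angular":[0,0,-2.2]},{"jaw":-1,"xyz":[-38,-82,-171],"angular":[0,0,-2.2]}]'
python3 -m creep '[{"jaw":-1,"xyz":[0,0,0],"angular":[0,0,0]},{"jaw":-1,"xyz":[0,0,0],"angular":[0,0,0]}]'
python3 - <<'E'
from h import *
m=viewer.camera_model("wrist"); p,d=viewer.get_image("wrist"); cv2.imwrite("pics/w3.png",p[...,::-1])
for k,n in zip(knobs("wrist",d,m,[HUB[k] for k in "ABCD"]),"ABCD"): print(n,np.round(k[0],1),HUB[n].round(1),k[2],round(k[3],1),'turned',round((U0[n]-k[3])%360,1),round(k[4],1))
plan('A',57.3)
E
```

```text
clock: 17.35
eef_pos: [581.4, 125.8, 328.0]
tool_rot: [-3.139, -0.0, 1.649]
force: [-0.8, 0.1, 0.1]
width: -0.1
gripper_force: 0.0
clock: 17.6
eef_pos: [581.8, 125.5, 328.7]
tool_rot: [-3.14, -0.0, 1.641]
force: [0.1, -0.6, -0.5]
width: 0.1
gripper_force: 0.0
A [640.3 130.4] [640.8 130. ] 294 5.0 turned 55.5 57.2
B [599.3 204.2] [599.  203.8] 371 61.9 turned 55.1 57.3
C [524.8 163. ] [525.2 162. ] 339 134.4 turned 58.1 57.0
D [565.7  89.2] [567.   88.2] 247 -121.9 turned 57.3 57.0
A [681.2 159.3]
tool shift 26.8 101.5 229.9 rz 0.014 clock 17.65 q7 0.08 F [0.  0.4 0.7]
```

View pics/w3.png

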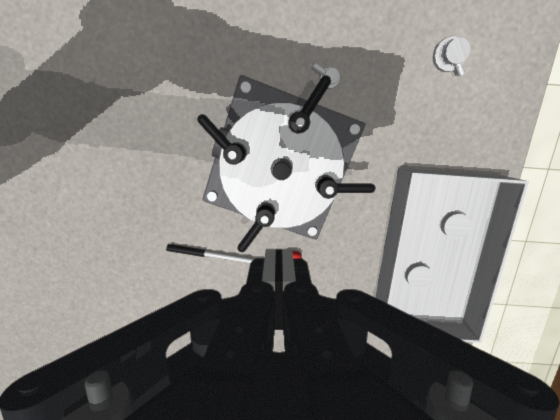

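Round one measures 55–58° on all four knobs, and the hammer and chestpiece are untouched. In the view all levers have swung clockwise, with hubs at (330,187), (300,122), (233,153) and (265,216). Second round, starting with A.

```bash
cat > f.py <<'E'
import sys; from h import *
k=sys.argv[1]; s0=-1 if len(sys.argv)>2 else 1   # flip
p,y,s=pose(); n=s0*np.array([np.cos(y),np.sin(y)]);u=s0*np.array([np.sin(y),-np.cos(y)])
v=p[:2]-HUB[k]; a=np.degrees(np.arctan2(u[1],u[0]))+np.degrees(np.arctan2(v@n-17,v@u)); f=s["force"][:2]
t=(U0[k]-a)%360
print(f"{k} t {s['clock']:.2f} turned {t:.1f} face {(U0[k]-np.degrees(np.arctan2(u[1],u[0])))%360:.1f} rad {v@u:.1f} off {v@n:.1f} Fpush {f@n:.1f} Fr {f@u:.1f}")
E
python3 -m creep '[{"jaw":-1,"xyz":[26.8,101.5,100],"angular":[0,0,0.014]},{"jaw":-1,"xyz":[26.8,101.5,160],"angular":[0,0,0.014]},{"jaw":-1,"xyz":[26.8,101.5,190],"angular":[0,0,0.014]},{"jaw":-1,"xyz":[26.8,101.5,230],"angular":[0,0,0.014]},{"jaw":-1,"xyz":[26.8,101.5,230],"angular":[0,0,0.014]},{"jaw":-1,"xyz":[26.8,101.5,230],"angular":[0,0,0.014]}]'
python3 f.py A
python3 -m creep '[{"jaw":-1,"xyz":[-6,0,0],"angular":[0,0,0]},{"jaw":-1,"xyz":[-10,0,0],"angular":[0,0,0]},{"jaw":-1,"xyz":[-14.3,1.5,0],"angular":[0,0,0.1]},{"jaw":-1,"xyz":[-18.7,2.5,0],"angular":[0,0,0.2]},{"jaw":-1,"xyz":[-23.2,3.1,0],"angular":[0,0,0.3]}]'
python3 f.py A
python3 -m creep '[{"jaw":-1,"xyz":[-2.1,0.8,0],"angular":[0,0,0.05]}]' >/dev/null
python3 f.py A
```

```text
clock: 18.4
eef_pos: [681.7, 159.2, 100.0]
tool_rot: [3.141, 0.001, 1.628]
force: [0.2, 0.1, 0.8]
width: 0.1
gripper_force: 0.0
A t 18.40 turned 44.1 face 57.2 rad 42.5 off 26.9 Fpush 0.1 Fr 0.2
clock: 19.02
eef_pos: [687.1, 136.9, 101.7]
tool_rot: [3.138, -0.003, 1.326]
force: [0.5, 1.4, 1.3]
width: -0.2
gripper_force: 0.7
A t 19.02 turned 73.3 face 74.6 rad 43.2 off 18.0 Fpush 1.5 Fr 0.1
A t 19.15 turned 76.6 face 77.3 rad 43.2 off 17.6 Fpush 1.5 Fr 0.8
```

```bash
for i in 1; do
python3 -m creep '[{"jaw":-1,"xyz":[-2.1,0.8,0],"angular":[0,0,0.05]}]' >/dev/null; python3 f.py A
python3 -m creep '[{"jaw":-1,"xyz":[-2.1,0.8,0],"angular":[0,0,0.05]}]' >/dev/null; python3 f.py A
python3 -m creep '[{"jaw":-1,"xyz":[-2.1,0.8,0],"angular":[0,0,0.05]}]' >/dev/null; python3 f.py A
python3 -m creep '[{"jaw":-1,"xyz":[-2.1,0.8,0],"angular":[0,0,0.05]}]' >/dev/null; python3 f.py A
done
```

```text
A t 19.27 turned 79.3 face 80.2 rad 42.7 off 17.7 Fpush 1.0 Fr 0.5
A t 19.40 turned 82.5 face 83.1 rad 42.3 off 17.4 Fpush 1.1 Fr 0.7
A t 19.52 turned 85.6 face 86.0 rad 42.2 off 17.3 Fpush 1.1 Fr -0.4
A t 19.65 turned 88.5 face 88.9 rad 42.2 off 17.2 Fpush 0.1 Fr 1.2
```

```bash

python3 -m creep '[{"jaw":-1,"xyz":[-2.1,0.8,0],"angular":[0,0,0.05]}]' >/dev/null; python3 f.py A
python3 -m creep '[{"jaw":-1,"xyz":[-2.1,0.8,0],"angular":[0,0,0.05]}]' >/dev/null; python3 f.py A
python3 -m creep '[{"jaw":-1,"xyz":[-2.1,0.8,0],"angular":[0,0,0.05]}]' >/dev/null; python3 f.py A
python3 -m creep '[{"jaw":-1,"xyz":[-2.1,0.8,0],"angular":[0,0,0.05]}]' >/dev/null; python3 f.py A
```

```text
A t 19.77 turned 91.5 face 91.7 rad 42.2 off 17.2 Fpush 2.0 Fr 0.9
A t 19.90 turned 94.3 face 94.6 rad 42.2 off 17.2 Fpush 1.6 Fr 0.8
A t 20.02 turned 97.1 face 97.5 rad 42.2 off 17.3 Fpush 0.8 Fr 1.1
A t 20.15 turned 99.9 face 100.3 rad 42.3 off 17.3 Fpush 0.5 Fr 1.4
```

```bash

python3 -m creep '[{"jaw":-1,"xyz":[-2.1,0.8,0],"angular":[0,0,0.05]}]' >/dev/null; python3 f.py A
python3 -m creep '[{"jaw":-1,"xyz":[-2.1,0.8,0],"angular":[0,0,0.05]}]' >/dev/null; python3 f.py A
python3 -m creep '[{"jaw":-1,"xyz":[-2.1,0.8,0],"angular":[0,0,0.05]}]' >/dev/null; python3 f.py A
python3 -m creep '[{"jaw":-1,"xyz":[-2.1,0.8,0],"angular":[0,0,0.05]}]' >/dev/null; python3 f.py A
```

```text
A t 20.27 turned 102.7 face 103.2 rad 42.3 off 17.3 Fpush 1.1 Fr 0.7
A t 20.40 turned 105.6 face 106.1 rad 42.2 off 17.3 Fpush 1.2 Fr 0.7
A t 20.52 turned 108.5 face 108.9 rad 42.2 off 17.3 Fpush 1.5 Fr 0.8
A t 20.65 turned 111.4 face 111.8 rad 42.2 off 17.3 Fpush 1.6 Fr 0.7
```

```bash

python3 -m creep '[{"jaw":-1,"xyz":[-2.1,0.8,0],"angular":[0,0,0.05]}]' >/dev/null; python3 f.py A
python3 -m creep '[{"jaw":-1,"xyz":[-2.1,0.8,0],"angular":[0,0,0.05]}]' >/dev/null; python3 f.py A
python3 -m creep '[{"jaw":-1,"xyz":[-2.1,0.8,0],"angular":[0,0,0.05]}]' >/dev/null; python3 f.py A
python3 -m creep '[{"jaw":-1,"xyz":[-2.1,0.8,0],"angular":[0,0,0.05]}]' >/dev/null; python3 f.py A
```

```text
A t 20.77 turned 114.2 face 114.7 rad 42.1 off 17.4 Fpush 1.8 Fr 1.6
A t 20.90 turned 117.0 face 117.5 rad 42.1 off 17.4 Fpush 2.2 Fr 1.5
A t 21.02 turned 119.8 face 120.4 rad 42.0 off 17.4 Fpush 1.9 Fr 1.2
A t 21.15 turned 120.6 face 123.2 rad 41.7 off 18.9 Fpush 6.7 Fr 0.2
```

```bash

python3 -m creep '[{"jaw":-1,"xyz":[-2.1,0.8,0],"angular":[0,0,0.05]}]' >/dev/null; python3 f.py A
python3 -m creep '[{"jaw":-1,"xyz":[-2.1,0.8,0],"angular":[0,0,0.05]}]' >/dev/null; python3 f.py A
python3 -m creep '[{"jaw":-1,"xyz":[-2.1,0.8,0],"angular":[0,0,0.05]}]' >/dev/null; python3 f.py A
python3 -m creep '[{"jaw":-1,"xyz":[0,0,0],"angular":[0,0,0]}]' >/dev/null; python3 f.py A
```

```text
A t 21.27 turned 122.9 face 126.1 rad 41.7 off 19.3 Fpush 6.5 Fr 1.0
A t 21.40 turned 125.5 face 128.9 rad 41.6 off 19.5 Fpush 6.4 Fr 1.1
A t 21.52 turned 128.1 face 131.8 rad 41.6 off 19.7 Fpush 6.6 Fr 1.0
A t 21.65 turned 128.5 face 131.7 rad 41.7 off 19.4 Fpush 6.6 Fr 1.3
```

```bash

python3 -m creep '[{"jaw":-1,"xyz":[-2.1,0.8,0],"angular":[0,0,0.05]},{"jaw":-1,"xyz":[-2.1,0.8,0],"angular":[0,0,0.05]}]' >/dev/null; python3 f.py A
python3 -m creep '[{"jaw":-1,"xyz":[10,0,0],"angular":[0,0,0]},{"jaw":-1,"xyz":[14,0,-50],"angular":[0,0,0]},{"jaw":-1,"xyz":[14,0,-60],"angular":[0,0,0]},{"jaw":-1,"xyz":[14,0,-60],"angular":[0,0,0]}]' >/dev/null
python3 -c "
from h import *
plan('C',57.8)"
```

```text
A t 21.90 turned 131.0 face 134.6 rad 41.6 off 19.6 Fpush 7.8 Fr 0.7
C [476.4 172.9]
tool shift -177.6 -128.1 60.8 rz -0.502 clock 22.40 q7 -0.90 F [ 0.3  0.8 -0.5]
```

```bash

python3 -m creep '[{"jaw":-1,"xyz":[-177.6,-128.1,0],"angular":[0,0,-0.502]},{"jaw":-1,"xyz":[-177.6,-128.1,0],"angular":[0,0,-0.502]},{"jaw":-1,"xyz":[-177.6,-128.1,0],"angular":[0,0,-0.502]},{"jaw":-1,"xyz":[-177.6,-128.1,0],"angular":[0,0,-0.502]},{"jaw":-1,"xyz":[-177.6,-128.1,10],"angular":[0,0,-0.502]},{"jaw":-1,"xyz":[-177.6,-128.1,61],"angular":[0,0,-0.502]},{"jaw":-1,"xyz":[-177.6,-128.1,61],"angular":[0,0,-0.502]},{"jaw":-1,"xyz":[-177.6,-128.1,61],"angular":[0,0,-0.502]}]'
python3 f.py C f
python3 -m creep '[{"jaw":-1,"xyz":[6,0,0],"angular":[0,0,0]},{"jaw":-1,"xyz":[10,0,0],"angular":[0,0,0]},{"jaw":-1,"xyz":[14.3,-1.5,0],"angular":[0,0,0.1]},{"jaw":-1,"xyz":[18.7,-2.5,0],"angular":[0,0,0.2]},{"jaw":-1,"xyz":[23.2,-3.1,0],"angular":[0,0,0.3]}]' >/dev/null
python3 f.py C f
python3 -m creep '[{"jaw":-1,"xyz":[2.1,-0.8,0],"angular":[0,0,0.05]}]' >/dev/null; python3 f.py C f
python3 -m creep '[{"jaw":-1,"xyz":[2.1,-0.8,0],"angular":[0,0,0.05]}]' >/dev/null; python3 f.py C f
python3 -m creep '[{"jaw":-1,"xyz":[2.1,-0.8,0],"angular":[0,0,0.05]}]' >/dev/null; python3 f.py C f
python3 -m creep '[{"jaw":-1,"xyz":[2.1,-0.8,0],"angular":[0,0,0.05]}]' >/dev/null; python3 f.py C f

```

```text
clock: 23.4
eef_pos: [477.4, 171.8, 98.8]
tool_rot: [3.141, 0.001, 0.779]
force: [0.0, -1.2, 0.6]
width: 0.2
gripper_force: 0.0
C t 23.40 turned 43.8 face 57.9 rad 40.5 off 27.1 Fpush 0.8 Fr -0.9
C t 24.02 turned 75.6 face 75.1 rad 41.6 off 16.7 Fpush 2.8 Fr -0.5
C t 24.15 turned 78.5 face 77.9 rad 41.8 off 16.5 Fpush 1.1 Fr -1.3
C t 24.27 turned 81.1 face 80.7 rad 41.9 off 16.7 Fpush 1.3 Fr -2.4
C t 24.40 turned 83.9 face 83.6 rad 41.9 off 16.8 Fpush 0.7 Fr 0.1
C t 24.52 turned 86.8 face 86.5 rad 41.9 off 16.8 Fpush 0.8 Fr 0.0
```

```bash

python3 -m creep '[{"jaw":-1,"xyz":[2.1,-0.8,0],"angular":[0,0,0.05]}]' >/dev/null; python3 f.py C f
python3 -m creep '[{"jaw":-1,"xyz":[2.1,-0.8,0],"angular":[0,0,0.05]}]' >/dev/null; python3 f.py C f
python3 -m creep '[{"jaw":-1,"xyz":[2.1,-0.8,0],"angular":[0,0,0.05]}]' >/dev/null; python3 f.py C f
python3 -m creep '[{"jaw":-1,"xyz":[2.1,-0.8,0],"angular":[0,0,0.05]}]' >/dev/null; python3 f.py C f

```

```text
C t 24.65 turned 89.6 face 89.3 rad 41.9 off 16.8 Fpush 1.5 Fr -0.3
C t 24.77 turned 90.9 face 92.2 rad 41.9 off 17.9 Fpush 5.6 Fr -2.0
C t 24.90 turned 92.6 face 95.1 rad 41.7 off 18.8 Fpush 6.1 Fr -1.9
C t 25.02 turned 95.1 face 97.9 rad 41.8 off 19.0 Fpush 5.3 Fr -1.4
```

```bash

python3 -m creep '[{"jaw":-1,"xyz":[2.1,-0.8,0],"angular":[0,0,0.05]}]' >/dev/null; python3 f.py C f
python3 -m creep '[{"jaw":-1,"xyz":[2.1,-0.8,0],"angular":[0,0,0.05]},{"jaw":-1,"xyz":[2.1,-0.8,0],"angular":[0,0,0.05]}]' >/dev/null; python3 f.py C f

```

```text
C t 25.15 turned 97.7 face 100.8 rad 41.7 off 19.3 Fpush 6.1 Fr -2.8
C t 25.40 turned 100.6 face 103.6 rad 41.8 off 19.2 Fpush 5.4 Fr -1.0
```

```bash

python3 -m creep '[{"jaw":-1,"xyz":[-10,0,0],"angular":[0,0,0]},{"jaw":-1,"xyz":[-14,0,-50],"angular":[0,0,0]},{"jaw":-1,"xyz":[-14,0,-60],"angular":[0,0,0]},{"jaw":-1,"xyz":[-14,0,-60],"angular":[0,0,0]}]' >/dev/null
python3 -c "
from h import *
plan('B',56.5)"
```

```text
B [596.2 253.7]
tool shift 99.9 -50.3 60.2 rz -2.645 clock 25.90 q7 -1.21 F [0.1 0.2 0.7]
```

```bash

python3 -m creep '[{"jaw":-1,"xyz":[99.9,-50.3,0],"angular":[0,0,-2.645]},{"jaw":-1,"xyz":[99.9,-50.3,0],"angular":[0,0,-2.645]},{"jaw":-1,"xyz":[99.9,-50.3,0],"angular":[0,0,-2.645]},{"jaw":-1,"xyz":[99.9,-50.3,0],"angular":[0,0,-2.645]},{"jaw":-1,"xyz":[99.9,-50.3,0],"angular":[0,0,-2.645]},{"jaw":-1,"xyz":[99.9,-50.3,0],"angular":[0,0,-2.645]},{"jaw":-1,"xyz":[99.9,-50.3,0],"angular":[0,0,-2.645]},{"jaw":-1,"xyz":[99.9,-50.3,0],"angular":[0,0,-2.645]},{"jaw":-1,"xyz":[99.9,-50.3,0],"angular":[0,0,-2.645]},{"jaw":-1,"xyz":[99.9,-50.3,0],"angular":[0,0,-2.645]},{"jaw":-1,"xyz":[99.9,-50.3,0],"angular":[0,0,-2.645]},{"jaw":-1,"xyz":[99.9,-50.3,0],"angular":[0,0,-2.645]}]'
python3 -c "
from h import *
plan('B',56.5)"
```

```text
clock: 27.4
eef_pos: [595.0, 253.1, 156.9]
tool_rot: [-3.14, -0.002, 2.237]
force: [-0.1, 0.5, -0.7]
width: -0.1
gripper_force: 0.0
B [596.2 253.7]
tool shift -0.3 1.3 57.9 rz -0.389 clock 27.40 q7 0.47 F [-0.1  0.5 -0.7]
```

```bash

python3 -m creep '[{"jaw":-1,"xyz":[0,1,0],"angular":[0,0,-0.37]},{"jaw":-1,"xyz":[0,1,0],"angular":[0,0,-0.37]},{"jaw":-1,"xyz":[0,1,10],"angular":[0,0,-0.37]},{"jaw":-1,"xyz":[0,1,58],"angular":[0,0,-0.37]},{"jaw":-1,"xyz":[0,1,58],"angular":[0,0,-0.37]},{"jaw":-1,"xyz":[0,1,58],"angular":[0,0,-0.37]}]'
python3 -c "
from h import *
plan('B',56.5)"
```

```text
clock: 28.15
eef_pos: [596.9, 253.5, 100.7]
tool_rot: [3.142, 0.0, 2.599]
force: [0.4, 0.9, 0.8]
width: -0.4
gripper_force: 0.0
B [596.2 253.7]
tool shift 0.7 -0.3 1.7 rz -0.027 clock 28.15 q7 0.76 F [0.4 0.9 0.8]
```

```bash

python3 -m creep '[{"jaw":-1,"xyz":[-5,0,1],"angular":[0,0,-0.03]},{"jaw":-1,"xyz":[-9.5,0,1],"angular":[0,0,-0.03]},{"jaw":-1,"xyz":[-13.8,1.5,1],"angular":[0,0,0.07]},{"jaw":-1,"xyz":[-18.2,2.5,1],"angular":[0,0,0.17]},{"jaw":-1,"xyz":[-22.7,3.1,1],"angular":[0,0,0.27]}]' >/dev/null
python3 f.py B
python3 -m creep '[{"jaw":-1,"xyz":[-2.1,0.8,0],"angular":[0,0,0.05]}]' >/dev/null; python3 f.py B
python3 -m creep '[{"jaw":-1,"xyz":[-2.1,0.8,0],"angular":[0,0,0.05]}]' >/dev/null; python3 f.py B
python3 -m creep '[{"jaw":-1,"xyz":[-2.1,0.8,0],"angular":[0,0,0.05]}]' >/dev/null; python3 f.py B
python3 -m creep '[{"jaw":-1,"xyz":[-2.1,0.8,0],"angular":[0,0,0.05]}]' >/dev/null; python3 f.py B
```

```text
B t 28.77 turned 73.9 face 73.6 rad 42.4 off 16.8 Fpush 1.5 Fr 1.1
B t 28.90 turned 77.1 face 76.4 rad 42.4 off 16.5 Fpush 1.2 Fr 0.7
B t 29.02 turned 79.6 face 79.3 rad 42.1 off 16.8 Fpush 1.1 Fr 0.7
B t 29.15 turned 82.6 face 82.2 rad 41.9 off 16.7 Fpush 2.1 Fr 0.3
B t 29.27 turned 85.7 face 85.1 rad 41.8 off 16.6 Fpush 1.2 Fr 0.6
```

```bash

python3 -m creep '[{"jaw":-1,"xyz":[-2.1,0.8,0],"angular":[0,0,0.05]}]' >/dev/null; python3 f.py B
python3 -m creep '[{"jaw":-1,"xyz":[-2.1,0.8,0],"angular":[0,0,0.05]}]' >/dev/null; python3 f.py B
python3 -m creep '[{"jaw":-1,"xyz":[-2.1,0.8,0],"angular":[0,0,0.05]}]' >/dev/null; python3 f.py B
python3 -m creep '[{"jaw":-1,"xyz":[-2.1,0.8,0],"angular":[0,0,0.05]}]' >/dev/null; python3 f.py B
```

```text
B t 29.40 turned 88.6 face 88.0 rad 41.8 off 16.5 Fpush 1.9 Fr 0.7
B t 29.52 turned 91.5 face 90.8 rad 41.8 off 16.5 Fpush 1.5 Fr 1.4
B t 29.65 turned 94.4 face 93.7 rad 41.8 off 16.5 Fpush 1.3 Fr 0.7
B t 29.77 turned 97.2 face 96.6 rad 41.9 off 16.5 Fpush 1.8 Fr 0.3
```

```bash

python3 -m creep '[{"jaw":-1,"xyz":[-2.1,0.8,0],"angular":[0,0,0.05]}]' >/dev/null; python3 f.py B
python3 -m creep '[{"jaw":-1,"xyz":[-2.1,0.8,0],"angular":[0,0,0.05]}]' >/dev/null; python3 f.py B
python3 -m creep '[{"jaw":-1,"xyz":[-2.1,0.8,0],"angular":[0,0,0.05]}]' >/dev/null; python3 f.py B
python3 -m creep '[{"jaw":-1,"xyz":[-2.1,0.8,0],"angular":[0,0,0.05]}]' >/dev/null; python3 f.py B
```

```text
B t 29.90 turned 97.9 face 99.4 rad 41.7 off 18.1 Fpush 5.7 Fr 0.5
B t 30.02 turned 99.7 face 102.2 rad 41.7 off 18.8 Fpush 5.9 Fr 0.2
B t 30.15 turned 102.2 face 105.1 rad 41.6 off 19.1 Fpush 6.6 Fr 0.9
B t 30.27 turned 104.7 face 107.9 rad 41.6 off 19.4 Fpush 6.1 Fr -0.1
```

```bash

python3 -m creep '[{"jaw":-1,"xyz":[-2.8,1,0],"angular":[0,0,0.065]},{"jaw":-1,"xyz":[-2.8,1,0],"angular":[0,0,0.065]}]' >/dev/null; python3 f.py B
python3 -m creep '[{"jaw":-1,"xyz":[10,0,0],"angular":[0,0,0]},{"jaw":-1,"xyz":[14,0,-50],"angular":[0,0,0]},{"jaw":-1,"xyz":[14,0,-60],"angular":[0,0,0]},{"jaw":-1,"xyz":[14,0,-60],"angular":[0,0,0]}]' >/dev/null
python3 -c "
from h import *
plan('D',57.3)"
```

```text
B t 30.52 turned 108.6 face 111.6 rad 41.7 off 19.2 Fpush 5.7 Fr 0.0
D [567.7  38.3]
tool shift -191.8 -88.8 61.1 rz -0.920 clock 31.02 q7 0.05 F [-0.2 -0.3  0.3]
```

```bash

python3 -m creep '[{"jaw":-1,"xyz":[-191.8,-88.8,0],"angular":[0,0,-0.92]},{"jaw":-1,"xyz":[-191.8,-88.8,0],"angular":[0,0,-0.92]},{"jaw":-1,"xyz":[-191.8,-88.8,0],"angular":[0,0,-0.92]},{"jaw":-1,"xyz":[-191.8,-88.8,0],"angular":[0,0,-0.92]},{"jaw":-1,"xyz":[-191.8,-88.8,0],"angular":[0,0,-0.92]},{"jaw":-1,"xyz":[-191.8,-88.8,10],"angular":[0,0,-0.92]},{"jaw":-1,"xyz":[-191.8,-88.8,61],"angular":[0,0,-0.92]},{"jaw":-1,"xyz":[-191.8,-88.8,61],"angular":[0,0,-0.92]},{"jaw":-1,"xyz":[-191.8,-88.8,61],"angular":[0,0,-0.92]}]'
python3 f.py D f
python3 -m creep '[{"jaw":-1,"xyz":[6,0,0],"angular":[0,0,0]},{"jaw":-1,"xyz":[10,0,0],"angular":[0,0,0]},{"jaw":-1,"xyz":[14.3,-1.5,0],"angular":[0,0,0.1]},{"jaw":-1,"xyz":[18.7,-2.5,0],"angular":[0,0,0.2]},{"jaw":-1,"xyz":[23.2,-3.1,0],"angular":[0,0,0.3]}]' >/dev/null
python3 f.py D f
python3 -m creep '[{"jaw":-1,"xyz":[2.1,-0.8,0],"angular":[0,0,0.05]}]' >/dev/null; python3 f.py D f
python3 -m creep '[{"jaw":-1,"xyz":[2.1,-0.8,0],"angular":[0,0,0.05]}]' >/dev/null; python3 f.py D f
python3 -m creep '[{"jaw":-1,"xyz":[2.1,-0.8,0],"angular":[0,0,0.05]}]' >/dev/null; python3 f.py D f
python3 -m creep '[{"jaw":-1,"xyz":[2.1,-0.8,0],"angular":[0,0,0.05]}]' >/dev/null; python3 f.py D f
```

```text
clock: 32.15
eef_pos: [567.7, 39.0, 98.6]
tool_rot: [-3.141, -0.0, 2.585]
force: [-0.3, -0.6, 0.4]
width: 0.2
gripper_force: 0.0
D t 32.15 turned 44.3 face 57.3 rad 41.4 off 26.6 Fpush 0.0 Fr 0.7
D t 32.77 turned 74.3 face 74.6 rad 40.9 off 17.3 Fpush 2.0 Fr 0.0
D t 32.90 turned 77.5 face 77.4 rad 41.0 off 16.9 Fpush 1.6 Fr -0.4
D t 33.02 turned 80.4 face 80.3 rad 41.2 off 16.9 Fpush 1.1 Fr -0.3
D t 33.15 turned 83.5 face 83.2 rad 41.5 off 16.8 Fpush 1.1 Fr -0.2
D t 33.27 turned 86.6 face 86.1 rad 41.7 off 16.6 Fpush 1.9 Fr -0.2
```

```bash

python3 -m creep '[{"jaw":-1,"xyz":[2.1,-0.8,0],"angular":[0,0,0.05]}]' >/dev/null; python3 f.py D f
python3 -m creep '[{"jaw":-1,"xyz":[2.1,-0.8,0],"angular":[0,0,0.05]}]' >/dev/null; python3 f.py D f
python3 -m creep '[{"jaw":-1,"xyz":[2.1,-0.8,0],"angular":[0,0,0.05]}]' >/dev/null; python3 f.py D f
python3 -m creep '[{"jaw":-1,"xyz":[2.1,-0.8,0],"angular":[0,0,0.05]}]' >/dev/null; python3 f.py D f
```

```text
D t 33.40 turned 89.5 face 88.9 rad 41.9 off 16.6 Fpush 1.3 Fr -0.8
D t 33.52 turned 92.4 face 91.8 rad 41.9 off 16.6 Fpush 0.3 Fr -0.9
D t 33.65 turned 95.3 face 94.7 rad 42.0 off 16.6 Fpush 1.1 Fr -1.4
D t 33.77 turned 98.1 face 97.5 rad 42.0 off 16.6 Fpush 0.8 Fr -1.0
```

```bash

python3 -m creep '[{"jaw":-1,"xyz":[2.1,-0.8,0],"angular":[0,0,0.05]}]' >/dev/null; python3 f.py D f
python3 -m creep '[{"jaw":-1,"xyz":[2.1,-0.8,0],"angular":[0,0,0.05]}]' >/dev/null; python3 f.py D f
python3 -m creep '[{"jaw":-1,"xyz":[2.1,-0.8,0],"angular":[0,0,0.05]}]' >/dev/null; python3 f.py D f
python3 -m creep '[{"jaw":-1,"xyz":[2.1,-0.8,0],"angular":[0,0,0.05]}]' >/dev/null; python3 f.py D f
```

```text
D t 33.90 turned 99.4 face 100.4 rad 41.7 off 17.8 Fpush 6.1 Fr -1.3
D t 34.02 turned 101.3 face 103.3 rad 41.7 off 18.5 Fpush 5.3 Fr -1.7
D t 34.15 turned 103.9 face 106.2 rad 41.6 off 18.7 Fpush 5.1 Fr -2.3
D t 34.27 turned 106.4 face 109.1 rad 41.6 off 18.9 Fpush 5.8 Fr -1.1
```

```bash

python3 -m creep '[{"jaw":-1,"xyz":[2.6,-0.9,0],"angular":[0,0,0.06]},{"jaw":-1,"xyz":[2.6,-0.9,0],"angular":[0,0,0.06]}]' >/dev/null; python3 f.py D f
python3 -m creep '[{"jaw":-1,"xyz":[-10,0,0],"angular":[0,0,0]},{"jaw":-1,"xyz":[-14,0,-50],"angular":[0,0,0]},{"jaw":-1,"xyz":[-14,0,-60],"angular":[0,0,0]},{"jaw":-1,"xyz":[-14,0,-60],"angular":[0,0,0]}]' >/dev/null
python3 -c "
from h import *
U0['D'];delta([582.8,146.3,330],1.64)"
```

```text
D t 34.52 turned 110.1 face 112.4 rad 41.6 off 18.7 Fpush 6.6 Fr -2.1
tool shift 87.1 61.3 -171.2 rz -0.014 clock 35.02 q7 0.37 F [ 0.3  1.  -0.4]
```

```bash

python3 -m creep '[{"jaw":-1,"xyz":[68,61,-171],"angular":[0,0,0]},{"jaw":-1,"xyz":[68,61,-171],"angular":[0,0,0]},{"jaw":-1,"xyz":[68,61,-171],"angular":[0,0,0]},{"jaw":-1,"xyz":[68,61,-171],"angular":[0,0,0]},{"jaw":-1,"xyz":[68,61,-171],"angular":[0,0,0]},{"jaw":-1,"xyz":[68,61,-171],"angular":[0,0,0]}]'
python3 - <<'E'
from h import *
m=viewer.camera_model("wrist"); p,d=viewer.get_image("wrist"); cv2.imwrite("pics/w4.png",p[...,::-1])
for k,n in zip(knobs("wrist",d,m,[HUB[k] for k in "ABCD"]),"ABCD"): print(n,np.round(k[0],1),HUB[n].round(1),k[2],round(k[3],1),'turned',round((U0[n]-k[3])%360,1),round(k[4],1))
for r in silhouettes("wrist","vent_top")[:2]:
    print(r["score"],r["xy"],np.median(pts("wrist",r["pixels"],d,m),0))
delta([582.8,146.3,105],1.64)
E
```

```text
clock: 35.78
eef_pos: [582.3, 125.9, 327.2]
tool_rot: [-3.137, 0.001, 1.625]
force: [0.4, 0.8, 0.2]
width: -0.2
gripper_force: 0.0
A [640.3 130.7] [640.8 130. ] 268 -71.0 turned 131.5 57.4
B [599.2 204. ] [599.  203.8] 352 10.3 turned 106.7 57.6
C [525.3 163.1] [525.2 162. ] 353 92.7 turned 99.8 57.2
D [566.1  89.1] [567.   88.2] 278 -176.5 turned 111.9 56.5
0.79 [280.2, 172.4] [582.51222412 147.07610804  95.8463178 ]
tool shift 20.4 1.1 222.8 rz -0.015 clock 35.88 q7 0.12 F [-0.4  0.   0.8]
```

View pics/w4.png

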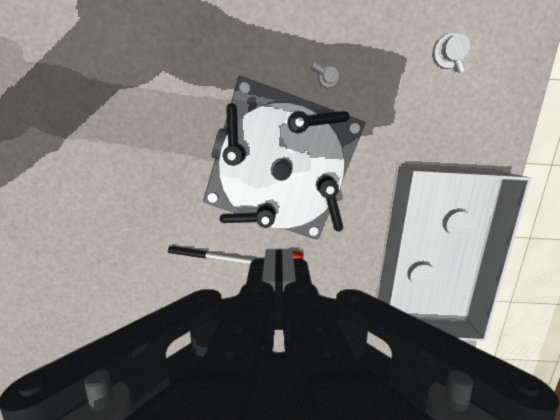

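All levers stand where the push estimates put them, and the vent button at (281,170) is still open. Bystanders are in place. Press the vent.

```bash

python3 -m creep '[{"jaw":-1,"xyz":[21,1,60],"angular":[0,0,0]},{"jaw":-1,"xyz":[21,1,120],"angular":[0,0,0]},{"jaw":-1,"xyz":[21,1,180],"angular":[0,0,0]},{"jaw":-1,"xyz":[21,1,205],"angular":[0,0,0]},{"jaw":-1,"xyz":[21,1,205],"angular":[0,0,0]},{"jaw":-1,"xyz":[21,1,205],"angular":[0,0,0]}]'
python3 -m creep '[{"jaw":-1,"xyz":[0,0,4],"angular":[0,0,0]},{"jaw":-1,"xyz":[0,0,8],"angular":[0,0,0]},{"jaw":-1,"xyz":[0,0,12],"angular":[0,0,0]},{"jaw":-1,"xyz":[0,0,15],"angular":[0,0,0]},{"jaw":-1,"xyz":[0,0,18],"angular":[0,0,0]},{"jaw":-1,"xyz":[0,0,18],"angular":[0,0,0]}]'
```

```text
clock: 36.62
eef_pos: [584.5, 147.2, 125.4]
tool_rot: [3.14, 0.0, 1.625]
force: [0.0, 0.1, 0.7]
width: 0.1
gripper_force: 0.0
clock: 37.38
eef_pos: [583.9, 147.7, 106.3]
tool_rot: [3.141, -0.0, 1.626]
force: [0.6, -0.2, 1.7]
width: 0.0
gripper_force: 0.6
```

```bash

python3 -m creep '[{"jaw":-1,"xyz":[0,0,2],"angular":[0,0,0]},{"jaw":-1,"xyz":[0,0,4],"angular":[0,0,0]},{"jaw":-1,"xyz":[0,0,5],"angular":[0,0,0]},{"jaw":-1,"xyz":[0,0,5],"angular":[0,0,0]}]'
```

```text
clock: 37.88
eef_pos: [584.1, 147.7, 104.8]
tool_rot: [3.14, -0.002, 1.626]
force: [-6.1, 0.0, 27.6]
width: -0.0
gripper_force: 13.6
```

Bottomed out (27 N at 104.8 mm). Retreat and check.

```bash

python3 -m creep '[{"jaw":-1,"xyz":[0,0,-40],"angular":[0,0,0]},{"jaw":-1,"xyz":[-21,0,-100],"angular":[0,0,0]},{"jaw":-1,"xyz":[-21,0,-160],"angular":[0,0,0]},{"jaw":-1,"xyz":[-21,0,-220],"angular":[0,0,0]},{"jaw":-1,"xyz":[-21,0,-220],"angular":[0,0,0]},{"jaw":-1,"xyz":[-21,0,-220],"angular":[0,0,0]},{"jaw":-1,"xyz":[-21,0,-220],"angular":[0,0,0]}]'
python3 - <<'E'
from h import *
m=viewer.camera_model("wrist"); p,d=viewer.get_image("wrist")
for k,n in zip(knobs("wrist",d,m,[HUB[k] for k in "ABCD"]),"ABCD"): print(n,round((U0[n]-k[3])%360,1))
for r in silhouettes("wrist","vent_top")[:2]:
    print(r["score"],r["xy"],np.median(pts("wrist",r["pixels"],d,m),0))
E
```

```text
clock: 38.75
eef_pos: [583.8, 126.7, 319.6]
tool_rot: [-3.138, 0.001, 1.626]
force: [0.1, -0.3, 0.2]
width: -0.1
gripper_force: 0.0
A 131.2
B 107.0
C 99.8
D 111.8
0.48 [279.5, 173.7] [582.80389051 146.36793355  85.83832597]
```

Vent top is at 85.8 mm, so it is fully down, and the knobs have not moved.

```bash
python3 -c "
from h import *
print(ctrl.finish_job())"
```

```text
the job is handed in; nothing more can be done
None
```

The pot is closed and the job is handed in: by my measurements the four knobs stand about 11–12° past their bite, tightened crosswise in two rounds with push readings below 8 N. The vent is fully down, and the hammer and chestpiece were left alone (no result came back).

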